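# Hold a station battery pack against its sprung contacts while the pin is refitted

## Robot

A 6-joint arm with a two-finger parallel gripper is mounted at the origin on the work surface. World frame = base frame: x ahead of the robot, y to its left, z up, the work surface at z = 0. Lengths are in m, angles in degrees, forces in N, time in s.
With the tool pointing down it reaches from about 0.275 to 0.725 m from the base axis. Payload 5.6 kg.
Tool frame: the origin (TCP) lies at the very end of the fingers, on their centre line; the grasp point (between the pads) lies 19 mm behind it (manip.tcp_to_grasp is the distance from the TCP to the grasp point, in m); z points along the fingers, y is the line along which they close (so a half turn about z gives the same grasp; the last joint's range is limited). The gripper opens to 85 mm and grips with 20 to 120 N. Pads are 22 mm wide; open, the fingers measure 114 mm over their backs; the gripper's body (76 mm by 85 mm) begins 54 mm behind the grasp point. The pads swing forward as they close: fully open they stand 13 mm farther back than shut.
Start: joints at [-59.209, 14.616, 6.199, 0, -81.583, -16.306], TCP at [0.138, -0.533, 0.205] pointing down, gripper open.
Joint ranges: [-168.99, 168.99], [-69.2, 112.95], [-62.41, 85.93], [-164.36, 98.24], [-168.68, -3.75], [-174.98, 174.98]. Speed limits (degrees/s): [147.25, 147.25, 180, 180, 180, 180].

## Interface

Orientations are given as a 3x3 rotation matrix whose columns are the frame's x, y, z axes.
In Python, from rig import manip, viewer, ticket gives the robot as it stands. The module is installed in compiled form; this text tells all that it offers.
- The arm moves only by the shell command python3 -m jog 'ROWS' [FORCE]. ROWS is JSON, a list of rows, each a list of 3 entries, a list of its own where there are three numbers: the shift along the tool's x, y, z in mm, then the turn about the tool's z in rad, then the gripper's target within -1 to 1 (shut at 1, half-way at 0, fully open at -1). In form: [[[dx, dy, dz], spin, fingers], ...]. A call has 1 to 20 rows; each row shifts and turns the commanded pose from where the row before left it, along the tool's axes as they then stand; what a row does not reach is not made up. A row lasts 1/8 s, in which the tool goes at most 62.5 mm and 10.7 degrees, less where a joint would pass 70% of its speed; a pose out of reach is approached as far as the arm can. A call with a gripper value outside its range is refused whole. The fingers move at their own pace and stop on an object; FORCE is the grip in N (left out, the last holds). Time passes only in rows, so rows that do not move let the fingers close. It gives the time, the measured TCP pose, the force, the opening and the grip force at its end, in the units of the state.
- manip.get_obs(): the state, without advancing time (a new reading comes with each control period).
- viewer.read_camera(name): name is "scene" or "top" or "wrist"; returns a dict with "image" (420x560x3 uint8, red, green, blue), "camera_matrix" (3x3 intrinsics, pixels), "dist" ([k1, k2, p1, p2, k3] as OpenCV has them; the pictures are not rectified), "R" (3x3) and "t" (3): a world point X has camera coordinates R X + t. Camera axes: x right, y down, z forward; pixel columns grow to the right and rows downward; lengths in m; the calibration is good to about 2 mm. A picture is of the moment at which its call begins. There is no depth.
- ticket.hand_in(): hands the job in; it is judged then, once.
The state is a dict: "time_s": time; "joint_pos": joint angles; "qvel": joint speeds; "joint_torque": joint torques, N m; "position": TCP position; "tcp_rot": TCP orientation; "ft_force": force on the tool from outside, world axes, zero at the start; "moment": the same for the moment, N m; "width": finger opening in m; "grasp_force": force on a finger pad.
Only numpy, scipy, OpenCV 4.12 (cv2) and the standard library are available. Lean on these libraries where they do the work, as an engineer would, in place of code of your own. Each camera call takes 0.05 s, during which the arm holds its last target. There are 200 camera calls.

## Task

Load the battery pack into its tray for me: draw the retaining pin up out of its bore at the mouth of the tray and stand it in the open notch at the end of the same bar, then lay the pack in the tray and slide it, contact end first, under the lip against the two sprung contacts. Keep pushing it against them with a steady 13 N or so, enough that the bore is clear behind the pack for the pin and its collar, but never run a contact in to its stop. Finish while still holding it pressed there with the gripper, your fingers clear of the bore and the space above it, so that I can refit the pin, and leave the other things on the bench where they are.

Things in the scene. Friction and masses are not known exactly. Their poses are not given: they have to be found in the camera images.
- tray: Bare aluminium battery tray screwed to the bench. Origin on the bench directly under the pin bore; x runs along the tray from its mouth (near the robot) to the contacts, y to the left, z up. A cross bar (32 mm in x, y -35 to +72 mm, z 12 to 24 mm) stands at the mouth with bore and notch; behind it come floor, rails, contacts and lip (see the points)
- bore (a point): Centre of the pin bore's mouth on top of the cross bar (tray x = y = 0, z = 24 mm): 9.5 mm in diameter, right through the 12 mm bar, open underneath
- notch (a point): Where the pin is to stand: on top of the bar (z = 24 mm), 54 mm to tray +y of the bore. The notch is 13 mm wide, centred on x = 0, cut right through, open to tray +y at y = 72 mm, its blind end at y = 46 mm. The pin may stand up to 3 mm nearer the bore or 13 mm farther out than this point
- seat (a point): Point on the tray floor (z = 24 mm, level with the bar) under the middle of a well-pressed pack: tray x = 71.5 mm, y = 0. Side rails with inner faces at y = +-29 mm run from x = 27 to 165 mm, 12 mm above the floor, topped by lips that flare out to z = 42 mm, y = +-36 mm. Open above from the bar to the lip
- lip (a point): Middle of the hold-down lip's rear edge, underside: tray x = 113 mm, z = 93 mm (7 mm above the pack), lip 4 mm thick, 66 mm wide. It sits on a black contact block with its face at x = 133 mm. Lay the pack in with its nose short of this edge, then slide it on under the lip, 10 to 25 mm, to the contacts
- pin: Steel retaining pin, 60 g, upright, loose in the bore, collar resting on the bar. Origin on its axis under the collar, z up. Below: spigot, 8 mm diameter, 20 mm long, small chamfer. Above: collar, 26 mm diameter, 4 mm thick, then a knurled round grip, 18 mm diameter, up to z = 36 mm. Free once drawn 20 mm. Parked, it stands in the notch on its collar, spigot down, let go
- pack: Battery pack, grey box 110 x 54 x 62 mm (x, y, z), about 0.5 kg, black cap and two brass discs at its +x end (nose). Origin at the centre of its underside, z up. Starts flat on the bench left or right of the tray, nose within 30 degrees of the tray's x. Grip it across the 54 mm, fingertips well above the rails. In the tray its origin is at z = 24 mm, with 2 mm of play on each side
- pack_nose (a point): Centre line of the pack's nose face, 34 mm above its underside, level with the contacts
- pack_tail (a point): Centre line of the pack's tail face, 34 mm above its underside. The pin and its collar can be refitted when this face is over 13 mm past the bore's axis along tray x: the contacts are then pushed in 2 mm or more
- contact_left: Left (tray +y) sprung contact, round-nosed brass plunger, 10 mm diameter, at tray y = +14 mm, z = 58 mm. Origin at its tip: tray x = 121 mm when free; it slides along tray +x by 10 mm to its stop (tip at x = 131 mm). Each contact pushes back with 1.5 N plus 0.9 N per mm of travel: 5.5 mm on both (tips at x = 126.5 mm) is about 13 N in all
- contact_right: The same on the right, at tray y = -14 mm
- tuner: Bystander: small black antenna tuner with a grey front, 120 x 90 x 38 mm, beside the tray on the side where the pack is not; origin at the centre of its underside
- fist_mic: Bystander: black hand microphone lying on its back, 95 x 62 x 35 mm; origin at the centre of its underside
- dummy_load: Bystander: finned aluminium cylinder standing upright, 60 mm in diameter, 94 mm high; origin at the centre of its underside
- screwdriver_a: Bystander: longer screwdriver lying flat, 170 mm, handle 26 mm thick; origin at mid length on the bench, x towards the tip
- screwdriver_b: Bystander: shorter screwdriver lying flat, 150 mm, handle 26 mm thick; origin at mid length on the bench, x towards the tip
- tape_roll: Bystander: roll of black tape lying flat, 72 mm in diameter, 19 mm high; origin at the centre of its underside
- fuse_box: Bystander: small carton, 85 x 55 x 30 mm; origin at the centre of its underside
Not all that is in view belongs to the job. What is shaped like the pack but blue is not meant.

How it is judged (in metres and radians):
On the way, in this order (a step that is already met when the one before it is completed fails the run):
1. the pin is drawn clear of its bore (z of pin in the frame of tray above 0.045 m), for 0.05 s.
2. the pin stands upright in the notch, let go (x of pin in the frame of tray between -0.005 and 0.005 m and y of pin in the frame of tray between 0.046 and 0.068 m and z of pin in the frame of tray between 0.021 and 0.0275 m and angle between pin's own z axis and vertical below 0.15 rad and contact force between the fingers and pin below 0.05 N and linear speed of pin below 0.02 m/s), for 0.2 s.
3. the pack lies in the tray and is held against both contacts, each with 3.4 to 9.4 N (x of pack_tail in the frame of tray between 0.0132 and 0.0205 m and z of pack in the frame of tray between 0.021 and 0.0285 m and angle between the x axis of pack and the x axis of tray, either way round below 0.07 rad and angle between pack's own z axis and vertical below 0.06 rad and contact force between pack and contact_left between 3.4 and 9.4 N and contact force between pack and contact_right between 3.4 and 9.4 N and contact force between the fingers and pack above 2 N and x of the grasp point in the frame of tray above 0.03 m and linear speed of pack below 0.01 m/s), for 0.5 s.
At the end, for the whole second after the job is handed in: Pin let go, upright in the notch, 46 to 68 mm left of the bore. Pack at rest flat on the tray floor, nose first, tail face 13.2 to 20.5 mm past the bore axis, within 0.07 rad, fingers on it with over 2 N, grasp point over 30 mm past the bore; each contact presses on it with 3.4 to 9.4 N (all of step 2 and all of step 3); the arm keeps its last pose, push and grip.
It fails at once if a contact is run in to its stop (9.6 mm) (x of any of contact_left, contact_right in the frame of tray above 0.1306 m).
It fails at once if another thing on the bench (antenna tuner, hand microphone, dummy load, longer screwdriver, shorter screwdriver, tape roll, fuse carton) is moved by more than 30 mm (distance of any of tuner, fist_mic, dummy_load, screwdriver_a, screwdriver_b, tape_roll, fuse_box from where it was at the start of the episode above 0.03 m).
It also fails if it takes over 58 s, if anything falls off the work surface, if the arm or the gripper's body presses on something with over 40 N, if the wrist force passes 120 N, or if a joint passes its speed limit or range.

## Working session

There is one attempt and no reset: what is moved stays moved. The work goes in short steps, Python scripts to look and compute and a shell command to move; the robot and the scene stay as the last step left them, time stands still between calls to the robot, and variables do not carry over. Pictures are saved under pics/ and viewed, at most 10 in all, crops included, and the job is handed in when it is done.

```bash
mkdir -p pics; cat > h.py <<'E'
import numpy as np, cv2, json
from rig import manip, viewer, ticket
def cap(name,fn):
    c=viewer.read_camera(name); cv2.imwrite('pics/'+fn+'.png',c['image'][:,:,::-1])
    np.savez('pics/'+fn+'.npz',**{k:np.array(v) for k,v in c.items()})
def ray(fn,px):
    c=np.load('pics/'+fn+'.npz'); u=cv2.undistortPoints(np.array([[px]],float),c['camera_matrix'],c['dist'])[0,0]
    R=c['R']; return -R.T@c['t'], R.T@np.array([u[0],u[1],1])
def onz(fn,px,z):
    o,d=ray(fn,px); return (o+d*(z-o[2])/d[2])
def proj(fn,P):
    c=np.load('pics/'+fn+'.npz'); return cv2.projectPoints(np.array(P,float).reshape(-1,3),cv2.Rodrigues(c['R'])[0],c['t'],c['camera_matrix'],c['dist'])[0].reshape(-1,2)
E
python3 - <<'E'
from h import *
for n in ('top','scene'): cap(n,n+'0')
a=[cv2.imread(f'pics/{n}0.png') for n in ('top','scene')]
cv2.imwrite('pics/t0big.png',cv2.resize(a[0],(800,600),interpolation=cv2.INTER_CUBIC))
o=manip.get_obs(); print(o['position'],o['tcp_rot'],o['width'],manip.tcp_to_grasp,o['time_s'])
E
```

```text
[ 0.13751083 -0.53201965  0.20466172] [[-9.68229343e-01 -2.50063391e-01 -4.89699258e-04]
 [-2.50063865e-01  9.68227870e-01  1.68941829e-03]
 [ 5.16788022e-05  1.75820045e-03 -9.99998453e-01]] 0.08564329042402055 0.0187 0.1
```

View pics/t0big.png

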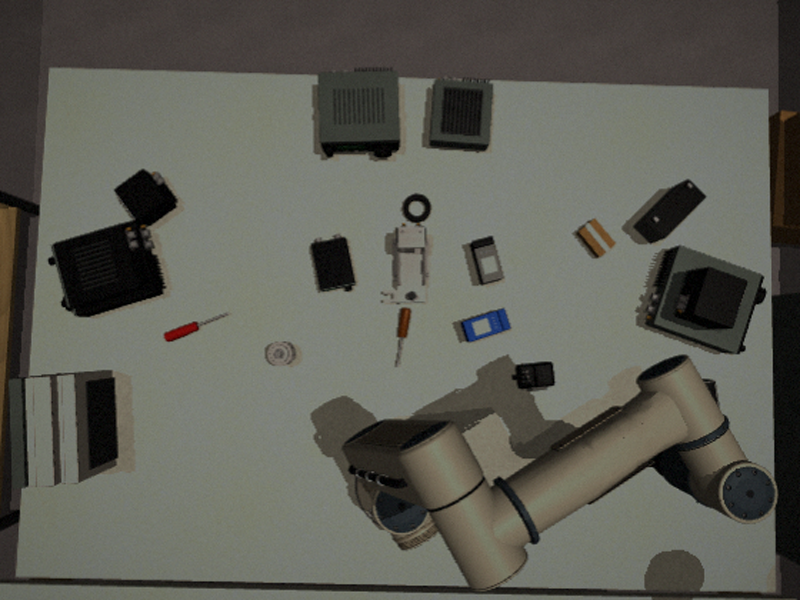

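View pics/scene0.png

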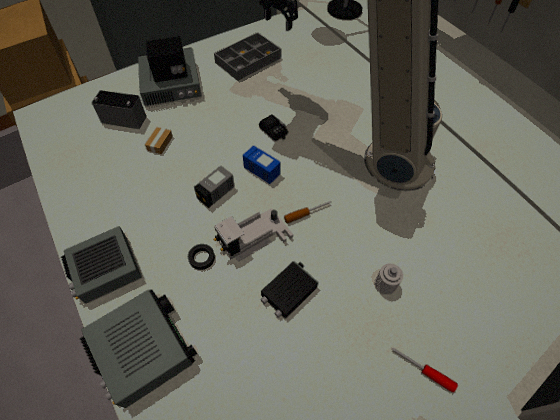

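The top view (800x600) shows two box-shaped candidates. The grey box with a black cap is at (486,260), right of the tray, and the blue box is at (485,325). The grey one fits the pack and the blue one is the decoy. The tray is at (408,265) with the pin at (411,296) and the notch at its left end, about (385,297). I'll confirm this in an enlarged crop.

```bash
python3 - <<'E'
from h import *
a=cv2.imread('pics/top0.png')
# crop original: cols 250-370, rows 130-220 
c=a[130:220,250:370]; c=cv2.resize(c,(800,600),interpolation=cv2.INTER_CUBIC); c=cv2.convertScaleAbs(c,alpha=1.3)
cv2.imwrite('pics/t0crop.png',c)
E
```

```text
(no output)
```

View pics/t0crop.png

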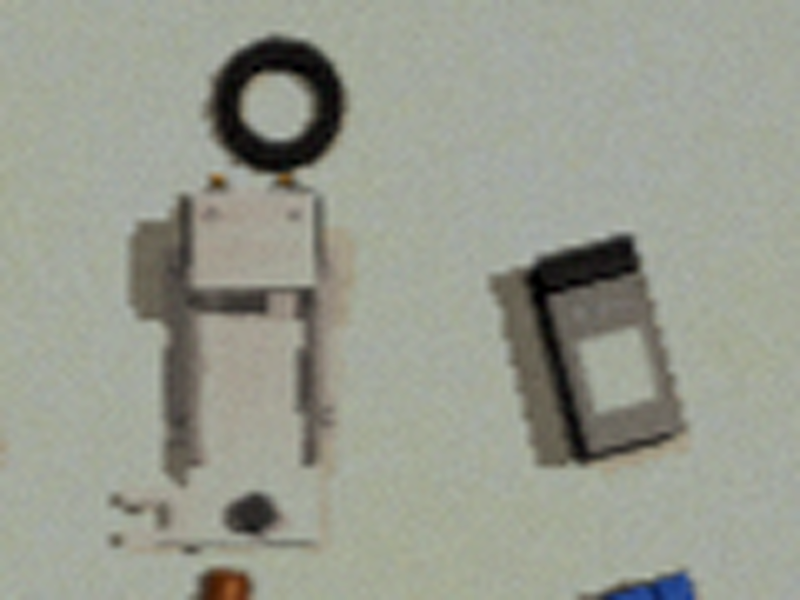

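The crop confirms it: the grey box with a black cap at its upper end, centre about (612,350), is the pack. The pin is at about (255,512), the bar runs along y≈515 with the notch at (140,515), and the lip's rear edge is at (190,290)–(315,287). Next come rough positions, then a closer look with the wrist camera.

```bash
python3 - <<'E'
from h import *
f=lambda p,z: onz('top0',(250+p[0]/6.667-.42,130+p[1]/6.667-.42),z).round(4)
print('pin top',f((257,508),.06))
print('lip rear corners',f((190,288),.097),f((315,288),.097),'far',f((187,192),.097),f((318,192),.097))
print('pack NL,NR,TL,TR',f((540,268),.062),f((632,238),.062),f((590,458),.062),f((685,432),.062))
print('bar right',f((322,470),.024),f((322,545),.024),'left',f((112,495),.024),f((112,542),.024))
print('sd near end',f((225,570),.02))
print('cam',-np.load('pics/top0.npz')['R'].T@np.load('pics/top0.npz')['t'])
c=viewer.read_camera('wrist'); o=manip.get_obs(); R=c['R'];t=c['t']; C=-R.T@t
print('wristcam in tool', o['tcp_rot'].T@(C-o['position']), o['tcp_rot'].T@R.T, c['camera_matrix'])
E
```

```text
pin top [ 0.4719 -0.0159  0.06  ]
lip rear corners [0.5833 0.0225 0.097 ] [ 0.585  -0.0426  0.097 ] far [0.6337 0.0253 0.097 ] [ 0.6355 -0.043   0.097 ]
pack NL,NR,TL,TR [ 0.6038 -0.1637  0.062 ] [ 0.6212 -0.2126  0.062 ] [ 0.5028 -0.192   0.062 ] [ 0.518  -0.2423  0.062 ]
bar right [ 0.4958 -0.0514  0.024 ] [ 0.4551 -0.0523  0.024 ] left [0.4794 0.062  0.024 ] [0.4539 0.0613 0.024 ]
sd near end [ 4.404e-01 -2.000e-04  2.000e-02]
cam [0.36461716 0.01985543 1.68452602]
wristcam in tool [ 0.0680598  -0.0006752  -0.16845001] [[-1.41226194e-03 -9.64547420e-01 -2.63905818e-01]
 [ 9.99998858e-01 -1.50405870e-03  1.45792944e-04]
 [-5.37554050e-04 -2.63905311e-01  9.64548442e-01]] [[350.52620192   0.         278.89539894]
 [  0.         350.52620192 210.56113785]
 [  0.           0.           1.        ]]
```

```bash
python3 -m jog '[[[-34.5,32.6,0],0,0],[[-34.5,32.6,0],0,0],[[-34.5,32.6,0],0,0],[[-34.5,32.6,0],0,0],[[-34.5,32.6,0],0,0],[[-34.5,32.6,0],0,0],[[-34.5,32.6,0],0,0],[[-34.5,32.6,0],0,0],[[-34.5,32.6,0],0,0],[[-34.5,32.6,0],0,0],[[-34.5,32.6,0],0,0],[[-34.5,32.6,0],0,0],[[0,0,0],0.109,0],[[0,0,0],0.109,0],[[0,0,0],0,0],[[0,0,0],0,0]]'
python3 - <<'E'
from h import *
cap('wrist','w1'); a=cv2.imread('pics/w1.png')
cv2.imwrite('pics/w1big.png',cv2.convertScaleAbs(cv2.resize(a,(800,600),interpolation=cv2.INTER_CUBIC),alpha=1.3))
E
```

```text
time_s: 2.15
position: [0.4404, -0.0503, 0.2054]
tcp_rot: [[-0.999, -0.037, -0.0], [-0.037, 0.999, 0.0], [0.0, 0.0, -1.0]]
ft_force: [-0.2, -0.3, -0.7]
width: 0.0425
grasp_force: 0.0
```

View pics/w1big.png

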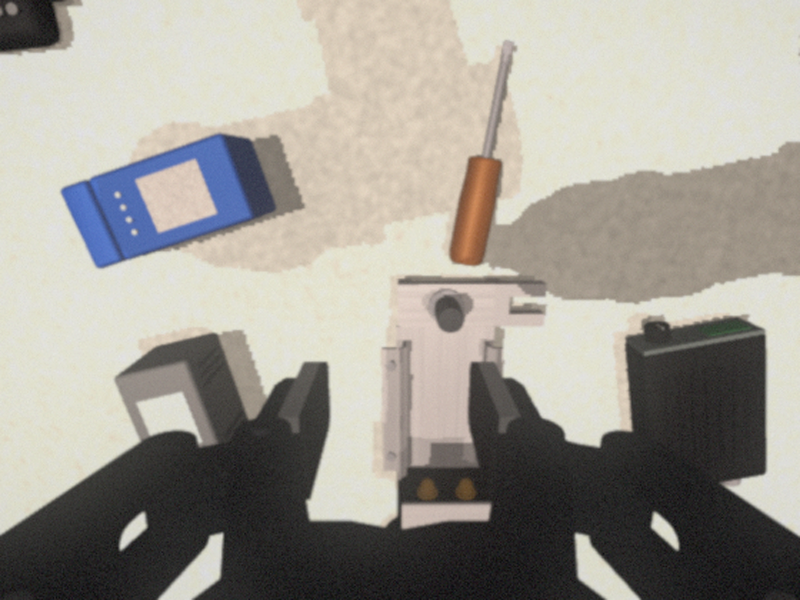

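The wrist view shows the pin at about (449,318), the bar from (398,282) to (545,323), the notch at (530,304), the pack at (180,390) and the contacts at (428,489) and (466,489). I'll enlarge the tray mouth to refine these.

```bash
python3 - <<'E'
from h import *
a=cv2.imread('pics/w1.png')[185:275,265:385]
cv2.imwrite('pics/w1c.png',cv2.resize(a,(800,600),interpolation=cv2.INTER_CUBIC))
E
```

```text
(no output)
```

View pics/w1c.png

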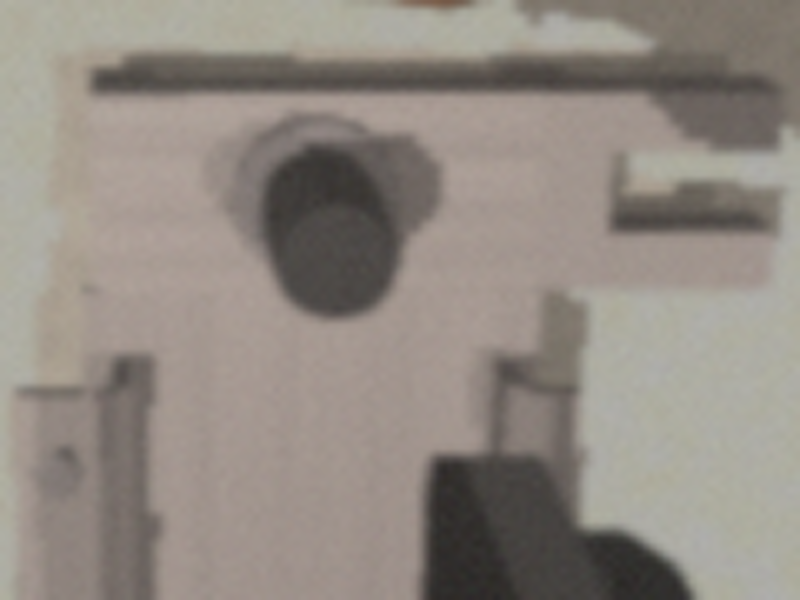

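```bash
cat > fit.py <<'E'
from h import *
from scipy.optimize import least_squares
def fit(fn,obj,px,x0):
    obj=np.array(obj,float)/1000; px=np.array(px,float)
    def f(p):
        c,s=np.cos(p[2]),np.sin(p[2]); P=obj@np.array([[c,s,0],[-s,c,0],[0,0,1]])+[p[0],p[1],0]
        return (proj(fn,P)-px).ravel()
    r=least_squares(f,x0,loss='soft_l1'); return r.x, r.fun.reshape(-1,2)
E
python3 - <<'E'
from fit import *
cr=lambda L:[(265+(u+.5)/6.667-.5,185+(v+.5)/6.667-.5) for u,v in L]
obj=[(-16,-35,24),(-16,72,24),(16,72,24),(16,-35,24),(6.5,46,24),(0,0,60)]
px=cr([(92,92),(780,93),(771,288),(88,290),(612,232),(337,257)])
x,r=fit('w1',obj,px,[.47,-.016,.04]); print('tray',x.round(4),r.round(1).tolist())
x2,r=fit('w1',obj[:5],px[:5],[.47,-.016,.04]); print('no pin',x2.round(4))
print('pin',onz('w1',px[5],.06).round(4))
a=lambda L:[((u+.5)/1.4286-.5,(v+.5)/1.4286-.5) for u,v in L]
# top pack from big: tail-left top / right top
print('tail top corners', [onz('w1',p,.062).round(4) for p in a([(117,380),(190,362)])], 'bottom',[onz('w1',p,.0).round(4) for p in a([(217,333)])])
E
```

```text
tray [ 0.47   -0.016   0.0354] [[-0.3, -0.1], [0.7, -0.3], [-0.3, 0.1], [0.3, -0.1], [-0.6, -0.1], [0.2, 0.5]]
no pin [ 0.4701 -0.016   0.0363]
pin [ 0.4694 -0.0162  0.06  ]
tail top corners [array([ 0.5201, -0.2396,  0.062 ]), array([ 0.5051, -0.1888,  0.062 ])] bottom [array([ 0.506 , -0.1924, -0.    ])]
```

```bash
python3 -m jog '[[[-15.4,16.6,0],0,0],[[-15.4,16.6,20],0,0],[[0,0,40],0,0],[[0,0,40],0,0],[[0,0,40],0,0],[[0,0,20],0,0],[[0,0,13],0,0],[[0,0,0],0,0],[[0,0,0],0,1],[[0,0,0],0,1],[[0,0,0],0,1],[[0,0,0],0,1]]' 40
```

```text
time_s: 3.7
position: [0.472, -0.0155, 0.0343]
tcp_rot: [[-0.999, -0.035, 0.004], [-0.035, 0.999, 0.001], [-0.004, 0.001, -1.0]]
ft_force: [-0.5, 1.5, 7.2]
width: -0.0001
grasp_force: 3.9
```

```bash
python3 - <<'E'
from h import *
cap('wrist','w2'); cap('scene','s2'); 
a=cv2.imread('pics/w2.png'); b=cv2.imread('pics/s2.png')
b=b[180:280,180:320]; b=cv2.resize(b,(400,286),interpolation=cv2.INTER_CUBIC); a=cv2.resize(a,(400,300))
o=np.zeros((300,800,3),np.uint8); o[:,:400]=a; o[:286,400:]=b
cv2.imwrite('pics/m2.png',o); print(manip.get_obs()['width'],manip.get_obs()['grasp_force'])
E
```

```text
-0.00030114252459725996 3.9618764256010763
```

View pics/m2.png

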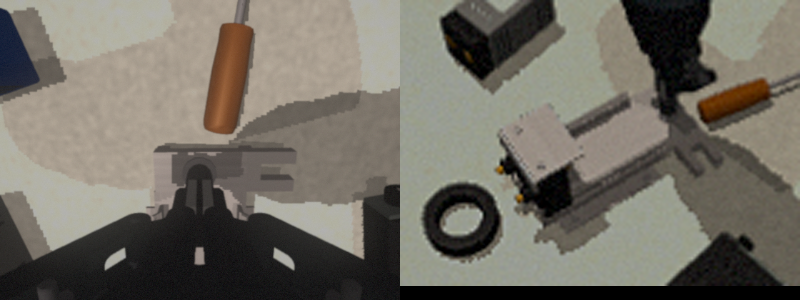

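```bash
python3 - <<'E'
from h import *
a=cv2.imread('pics/w2.png')[190:310,200:360]
cv2.imwrite('pics/w2c.png',cv2.convertScaleAbs(cv2.resize(a,(800,600),interpolation=cv2.INTER_CUBIC),alpha=1.8))
E
```

```text
(no output)
```

View pics/w2c.png

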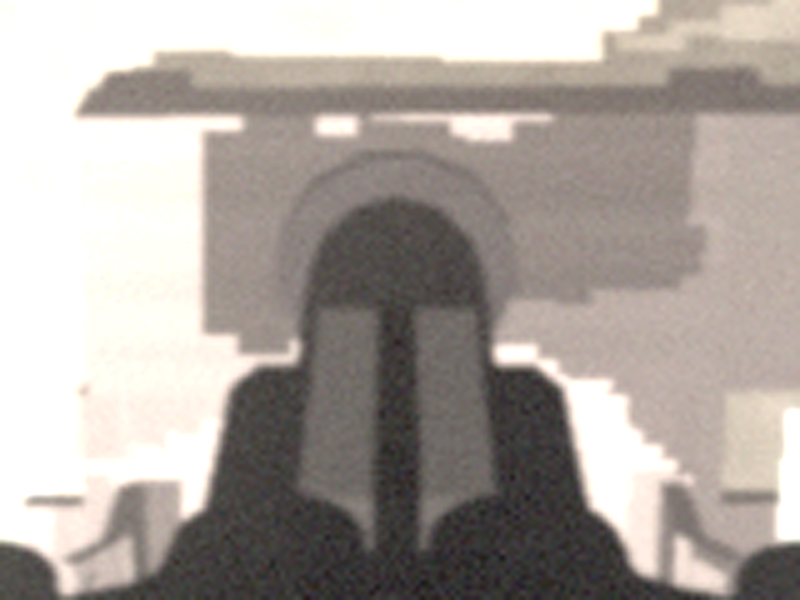

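The enlarged crop shows the pin still upright: collar arc at (395,155), grip dome at (395,200). The closed fingers at (395,305) overlap it. I'll project the known geometry to see which is in front.

```bash
python3 - <<'E'
from h import *
o=manip.get_obs(); T=o['position'];R=o['tcp_rot']
def p(n,X): print(n,((proj('w2',X)[0]-[200,190])*5).round(0))
x,y=.470,-.016
for z in(.024,.028): p(f'collar near z{z}',(x-.013,y,z))
for z in(.028,.06): p(f'grip near z{z}',(x-.009,y,z)); p('grip left',(x,y-.009,z)); p('far',(x+.009,y,z))
for d in ((.011,0,0),(-.011,0,0),(.011,0,-.04)): p('finger tool %s'%(d,),T+R@np.array(d))
p('bar near',(x-.016,y-.035,.024))
print(o['position'],o['ft_force'],o['width'],o['grasp_force'],o['joint_torque'])
E
```

```text
collar near z0.024 [404. 138.]
collar near z0.028 [404. 149.]
grip near z0.028 [403. 186.]
grip left [315. 264.]
far [397. 345.]
grip near z0.06 [405. 301.]
grip left [300. 392.]
far [398. 487.]
finger tool (0.011, 0, 0) [404. 205.]
finger tool (-0.011, 0, 0) [404. 404.]
finger tool (0.011, 0, -0.04) [407. 366.]
bar near [ 74. 100.]
[ 0.47199475 -0.0154907   0.03424539] [-1.98881015  2.94134891  7.26131412] -0.00030114252459725996 3.9618764256010763 [-9.02547631e-01 -2.94514632e+01  1.69874489e+01  4.01882753e+00
  5.44923983e-03  1.44499209e-03]
```

```bash
python3 - <<'E'
from h import *
T=np.array([.4404,-.0503,.2054]);R=np.array([[-.999,-.037,0],[-.037,.999,0],[0,0,-1.]])
def p(d): print(d,((proj('w1',T+R@np.array(d))[0])*1.4286).round(0))
for z in(0,-.006,-.015,-.025,-.035): 
  for x in(.011,): p((x,-.021,z)); p((x,-.0285,z)); p((x,.021,z))
E
```

```text
(0.011, -0.021, 0) [342. 330.]
(0.011, -0.0285, 0) [321. 330.]
(0.011, 0.021, 0) [460. 330.]
(0.011, -0.021, -0.006) [340. 336.]
(0.011, -0.0285, -0.006) [318. 336.]
(0.011, 0.021, -0.006) [463. 335.]
(0.011, -0.021, -0.015) [337. 345.]
(0.011, -0.0285, -0.015) [314. 345.]
(0.011, 0.021, -0.015) [466. 345.]
(0.011, -0.021, -0.025) [333. 356.]
(0.011, -0.0285, -0.025) [309. 356.]
(0.011, 0.021, -0.025) [470. 356.]
(0.011, -0.021, -0.035) [329. 369.]
(0.011, -0.0285, -0.035) [303. 369.]
(0.011, 0.021, -0.035) [475. 369.]
```

The projection settles it. The finger tips end about 26 mm short of the reported TCP: in both wrist pictures they match tool z ≈ -0.03 half open and -0.026 shut. So the fingers closed on top of the pin, which is still in place. I'll lift, open and go about 27 mm lower.

```bash
python3 -m jog '[[[0,0,-12],0,0],[[0,0,0],0,0],[[0,0,0],0,0],[[0,0,0],0,0],[[0,0,10],0,0],[[0,0,14],0,0],[[0,0,0],0,0]]'; python3 -m jog '[[[0,0,14],0,0],[[0,0,0],0,0]]'
```

```text
time_s: 4.68
position: [0.4687, -0.0163, 0.0187]
tcp_rot: [[-0.999, -0.035, -0.004], [-0.035, 0.999, -0.001], [0.004, -0.001, -1.0]]
ft_force: [0.9, 0.2, -0.3]
width: 0.0429
grasp_force: 0.0
time_s: 4.92
position: [0.4692, -0.0161, 0.0053]
tcp_rot: [[-0.999, -0.034, -0.002], [-0.034, 0.999, -0.0], [0.002, -0.0, -1.0]]
ft_force: [0.3, -0.0, -0.5]
width: 0.0421
grasp_force: 0.0
```

```bash
python3 -m jog '[[[0,0,0],0,1],[[0,0,0],0,1],[[0,0,0],0,1]]' 40
```

```text
time_s: 5.3
position: [0.4706, -0.0158, 0.0069]
tcp_rot: [[-0.999, -0.035, 0.001], [-0.035, 0.999, 0.0], [-0.001, 0.0, -1.0]]
ft_force: [-0.5, 0.1, 1.9]
width: 0.0166
grasp_force: 39.0
```

```bash
python3 -m jog '[[[0,0,-8],0,1],[[0,0,-8],0,1],[[0,0,-8],0,1],[[0,0,-8],0,1],[[0,0,0],0,1],[[0,14,0],0,1],[[0,14,0],0,1],[[0,14,0],0,1],[[0,14,0],0,1],[[0,0,0],0,1],[[0,0,0],0,1]]'
python3 - <<'E'
from h import *
cap('wrist','w3'); a=cv2.imread('pics/w3.png')[180:300,180:340]
cv2.imwrite('pics/w3c.png',cv2.convertScaleAbs(cv2.resize(a,(800,600),interpolation=cv2.INTER_CUBIC),alpha=1.5))
E
```

```text
time_s: 6.68
position: [0.4682, 0.0402, 0.0384]
tcp_rot: [[-0.999, -0.035, -0.0], [-0.035, 0.999, -0.0], [0.0, -0.0, -1.0]]
ft_force: [0.8, -0.6, -0.7]
width: 0.0168
grasp_force: 39.1
```

View pics/w3c.png

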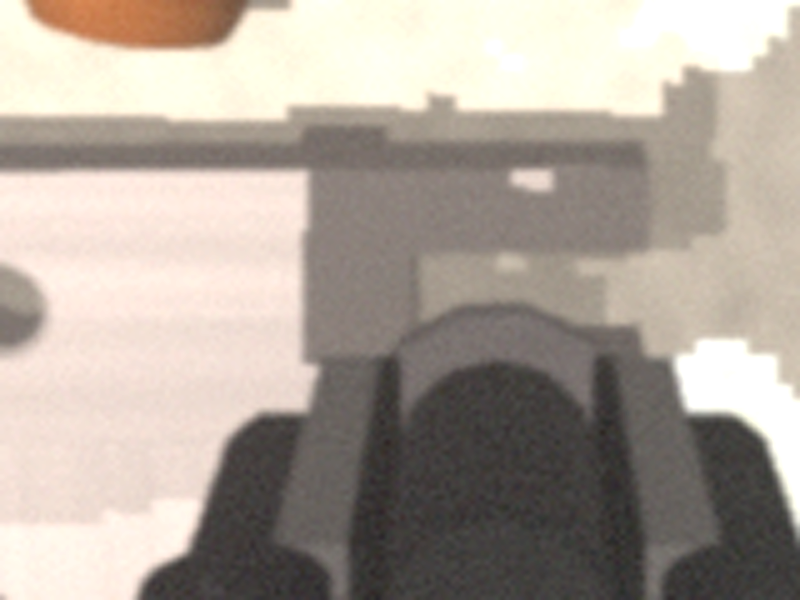

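The pin is held upright with its collar arc at (500,303). The empty bore is at (10,305), the notch's blind near corner at (415,250) and the bar's outer corner at (645,165).

```bash
python3 - <<'E'
from h import *
c=lambda u,v:(180+(u+.5)/5-.5,180+(v+.5)/5-.5)
yw=.0355;R=np.array([[np.cos(yw),np.sin(yw)],[-np.sin(yw),np.cos(yw)]])
tr=lambda P:(R@(P[:2]-[.470,-.016])*1000).round(1)
for n,p,z in(('corner(-16,72)',(645,165),.024),('notch(-6.5,46)',(415,250),.024),('bar edge x-16',(150,168),.024),('bore right edge y4.7',(45,305),.024),('collar near top (x-13)',(500,303),.060),('same bottom',(500,303),.056),('tip L',(322,360),.066),('tip R',(668,360),.066)): print(n,tr(onz('w3',c(*p),z)))
print('tcp',tr(manip.get_obs()['position']))
E
```

```text
corner(-16,72) [-16.5  71.3]
notch(-6.5,46) [-6.8 46.2]
bar edge x-16 [-16.2  17.6]
bore right edge y4.7 [-0.5  5.1]
collar near top (x-13) [-13.8  55.5]
same bottom [-12.4  55.5]
tip L [-10.8  40.1]
tip R [-10.8  69.9]
tcp [ 0.2 56. ]
```

```bash
python3 -m jog '[[[0,0,8],0,1],[[0,0,8],0,1],[[0,0,8],0,1],[[0,0,6],0,1],[[0,0,0],0,1],[[0,0,1.5],0,1],[[0,0,0],0,1]]'
```

```text
time_s: 7.6
position: [0.4684, 0.0401, 0.0071]
tcp_rot: [[-0.999, -0.035, 0.0], [-0.035, 0.999, 0.0], [-0.0, 0.0, -1.0]]
ft_force: [0.1, -0.9, -1.6]
width: 0.0167
grasp_force: 39.1
```

```bash
python3 -m jog '[[[0,0,0.8],0,1],[[0,0,0],0,1],[[0,0,0],0,0.3],[[0,0,0],0,0.3],[[0,0,0],0,0.3],[[0,0,-2],0,0]]'; python3 -m jog '[[[0,0,-20],0,0],[[0,0,-30],0,0],[[0,0,-40],0,-0.5],[[0,0,-40],0,-1],[[0,0,-40],0,-1],[[0,0,0],0,-1]]'
python3 - <<'E'
from h import *
cap('wrist','w4'); a=cv2.imread('pics/w4.png')
cv2.imwrite('pics/w4big.png',cv2.convertScaleAbs(cv2.resize(a,(800,600),interpolation=cv2.INTER_CUBIC),alpha=1.3))
E
```

```text
time_s: 8.35
position: [0.4681, 0.0399, 0.0081]
tcp_rot: [[-0.999, -0.035, -0.0], [-0.035, 0.999, -0.0], [0.0, -0.0, -1.0]]
ft_force: [1.3, 0.2, -0.0]
width: 0.0428
grasp_force: 0.0
time_s: 9.1
position: [0.4703, 0.0405, 0.1816]
tcp_rot: [[-0.999, -0.035, 0.007], [-0.035, 0.999, 0.002], [-0.007, 0.002, -1.0]]
ft_force: [-0.5, -0.1, -0.8]
width: 0.0853
grasp_force: 0.0
```

View pics/w4big.png

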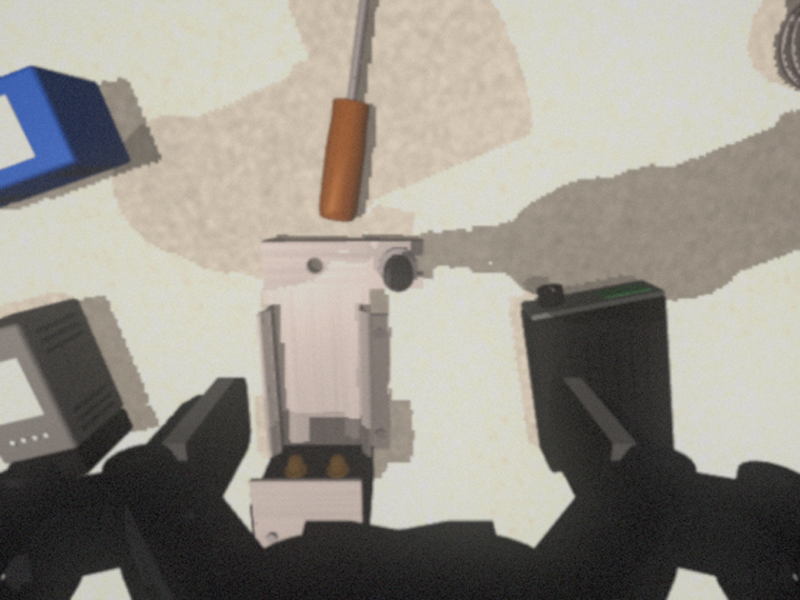

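The pin stands upright in the notch at (399,270) and the bore at (315,265) is empty. Next I'll fit the pack's pose from the pictures already taken and work out the moves.

```bash
python3 - <<'E'
from h import *
from scipy.optimize import least_squares
t=lambda u,v:(250+(u+.5)/6.667-.5,130+(v+.5)/6.667-.5); w=lambda u,v:((u+.5)/1.4286-.5,(v+.5)/1.4286-.5)
D=[('top0',(55,27,62),t(540,268)),('top0',(55,-27,62),t(632,238)),('top0',(-55,27,62),t(590,458)),('top0',(-55,-27,62),t(685,432)),
('w1',(-55,-27,62),w(117,380)),('w1',(-55,27,62),w(190,362)),('w1',(-55,27,0),w(238,333)) if 0 else ('w1',(-55,27,62),w(190,362)),
('w4',(-55,27,62),w(8,318))]
D=D[:6]
def f(p):
    c,s=np.cos(p[2]),np.sin(p[2]);r=[]
    for n,o,px in D:
        o=np.array(o)/1000; r.append((proj(n,[p[0]+c*o[0]-s*o[1],p[1]+s*o[0]+c*o[1],o[2]])[0]-px)*(3.5 if n=='top0' else 1))
    return np.ravel(r)
r=least_squares(f,[.5654,-.1987,.28],loss='soft_l1');p=r.x;print(p.round(4),r.fun.reshape(-1,2).round(1).tolist())
c,s=np.cos(p[2]),np.sin(p[2]); G=p[:2]-.012*np.array([c,s]); print('grasp',G)
o=manip.get_obs(); d=np.r_[G-o['position'][:2],0]; print('tool delta mm',(o['tcp_rot'].T@d*1000).round(1)); 
R=o['tcp_rot'];print('yaw toolx',np.arctan2(-R[1,0],-R[0,0]),'spin',-(p[2]-np.arctan2(-R[1,0],-R[0,0])))
# predicted TL etc in w1/w4 (800px) for check against pictures
for n in('w1','w4'):
  for q in((-55,27,62),(-55,-27,62),(-55,27,0),(55,27,62)):
    q=np.array(q)/1000;print(n,q,(proj(n,[p[0]+c*q[0]-s*q[1],p[1]+s*q[0]+c*q[1],q[2]])[0]*1.4286).round(0))
E
```

```text
[ 0.5634 -0.2014  0.2708] [[-2.9, -5.4], [0.2, -2.4], [-1.9, -0.4], [-0.2, 0.3], [-2.9, -2.4], [-1.5, -1.9]]
grasp [ 0.55187623 -0.20458286]
tool delta mm [-7.430e+01 -2.477e+02 -1.000e-01]
yaw toolx 0.03479344554205431 spin -0.23598503303392487
w1 [-0.055  0.027  0.062] [188. 359.]
w1 [-0.055 -0.027  0.062] [113. 376.]
w1 [-0.055  0.027  0.   ] [220. 330.]
w1 [0.055 0.027 0.062] [240. 497.]
w4 [-0.055  0.027  0.062] [ 19. 322.]
w4 [-0.055 -0.027  0.062] [-60. 342.]
w4 [-0.055  0.027  0.   ] [ 81. 296.]
w4 [0.055 0.027 0.062] [ 91. 475.]
```

```bash
python3 -m jog '[[[-15,-49.5,0],0,-1],[[-15,-49.5,0],0,-1],[[-15,-49.5,0],0,-1],[[-15,-49.5,0],0,-1],[[-15,-49.5,0],0,-1],[[0,0,0],-0.118,-1],[[0,0,0],-0.118,-1],[[0,0,40],0,-1],[[0,0,40],0,-1],[[0,0,30],0,-1],[[0,0,0],0,-1],[[0,0,0],0,-1]]'
```

```text
time_s: 10.65
position: [0.5523, -0.205, 0.069]
tcp_rot: [[-0.963, -0.268, 0.001], [-0.268, 0.963, -0.001], [-0.001, -0.001, -1.0]]
ft_force: [1.0, -0.2, -0.2]
width: 0.0854
grasp_force: 0.0
```

```bash
python3 -m jog '[[[0,0,30],0,-1],[[0,0,25],0,-1],[[0,0,12],0,-1],[[0,0,0],0,-1]]'; python3 -m jog '[[[0,0,10],0,-1],[[0,0,0],0,-1],[[0,0,0],0,-1]]'
```

```text
time_s: 11.15
position: [0.5521, -0.2048, 0.0016]
tcp_rot: [[-0.964, -0.268, 0.0], [-0.268, 0.964, -0.0], [-0.0, -0.0, -1.0]]
ft_force: [0.1, 1.2, 0.5]
width: 0.0855
grasp_force: 0.0
time_s: 11.52
position: [0.5521, -0.2048, -0.0084]
tcp_rot: [[-0.964, -0.268, 0.001], [-0.268, 0.964, -0.0], [-0.0, -0.0, -1.0]]
ft_force: [0.8, 0.5, 0.2]
width: 0.0856
grasp_force: 0.0
```

```bash
python3 -m jog '[[[0,0,0],0,1],[[0,0,0],0,1],[[0,0,0],0,1],[[0,0,0],0,1]]' 70
```

```text
time_s: 12.02
position: [0.5522, -0.205, -0.0082]
tcp_rot: [[-0.964, -0.268, 0.001], [-0.268, 0.964, -0.0], [-0.001, -0.001, -1.0]]
ft_force: [-0.6, -0.5, 4.5]
width: 0.0531
grasp_force: 75.1
```

```bash
python3 -m jog '[[[0,0,-10],0,1],[[0,0,-20],0,1],[[0,0,-20],0,1],[[0,0,-20],0,1],[[0,0,0],0.1177,1],[[0,0,0],0.1177,1],[[22,0,0],0,1],[[22,0,0],0,1],[[0,24,0],0,1],[[0,24,0],0,1],[[0,24,0],0,1],[[0,24,0],0,1],[[0,24,0],0,1],[[0,24,0],0,1],[[0,24,0],0,1],[[0,24,0],0,1],[[0,0,0],0,1],[[0,0,0],0,1],[[0,0,0],0,1]]'
python3 - <<'E'
from h import *
o=manip.get_obs();yw=.0355;R=np.array([[np.cos(yw),np.sin(yw)],[-np.sin(yw),np.cos(yw)]])
print('tray xy',R@(o['position'][:2]-[.470,-.016])*1000,'yaw',np.arctan2(-o['tcp_rot'][1,0],-o['tcp_rot'][0,0]))
cap('wrist','w5');cap('scene','s5')
a=cv2.imread('pics/w5.png'); b=cv2.imread('pics/s5.png')[170:290,170:330]
m=np.zeros((600,800,3),np.uint8); m[:300,:400]=cv2.resize(a,(400,300)); m[:300,400:]=cv2.resize(b,(400,300),interpolation=cv2.INTER_CUBIC)
m[300:]=cv2.resize(a[120:330,100:460],(800,467),interpolation=cv2.INTER_CUBIC)[:300]
cv2.imwrite('pics/m5.png',cv2.convertScaleAbs(m,alpha=1.3))
E
```

```text
time_s: 14.4
position: [0.5007, -0.015, 0.061]
tcp_rot: [[-0.999, -0.034, -0.001], [-0.034, 0.999, -0.0], [0.001, -0.0, -1.0]]
ft_force: [-0.6, -0.2, -4.7]
width: 0.0531
grasp_force: 75.2
tray xy [30.72402609 -0.0525446 ] yaw 0.03450647006181025
```

```bash
python3 -m jog '[[[0,0,10],0,1],[[0,0,10],0,1],[[0,0,10],0,1],[[0,0,6],0,1],[[0,0,4],0,1],[[0,0,0],0,1],[[0,0,0],0,1]]'; python3 -m jog '[[[0,0,2],0,1],[[0,0,2],0,1],[[0,0,0],0,1],[[0,0,0],0,1]]'
```

```text
time_s: 15.38
position: [0.5014, -0.0143, 0.0215]
tcp_rot: [[-0.999, -0.036, 0.001], [-0.036, 0.999, 0.0], [-0.001, 0.0, -1.0]]
ft_force: [-0.4, -1.0, -5.1]
width: 0.0535
grasp_force: 75.3
time_s: 15.88
position: [0.5011, -0.0144, 0.0172]
tcp_rot: [[-0.999, -0.035, 0.0], [-0.035, 0.999, -0.0], [-0.0, -0.0, -1.0]]
ft_force: [0.3, -0.3, -4.6]
width: 0.0532
grasp_force: 75.3
```

```bash
python3 -m jog '[[[0,0,1],0,1],[[0,0,0.7],0,1],[[0,0,0],0,1],[[0,0,0],0,1]]'; python3 - <<'E'
from h import *
cap('wrist','w5');cap('scene','s5')
a=cv2.imread('pics/w5.png'); b=cv2.imread('pics/s5.png')[180:280,190:320]
m=np.zeros((600,800,3),np.uint8); m[:300,:400]=cv2.resize(a[100:310,140:420],(400,300)); m[:,400:]=0
m[:308,400:]=cv2.resize(b,(400,308),interpolation=cv2.INTER_CUBIC)
m[300:,:400]=cv2.resize(a,(400,300))
cv2.imwrite('pics/m5.png',cv2.convertScaleAbs(m,alpha=1.4))
E
```

```text
time_s: 16.38
position: [0.5011, -0.0144, 0.0158]
tcp_rot: [[-0.999, -0.036, 0.0], [-0.036, 0.999, -0.0], [-0.0, -0.0, -1.0]]
ft_force: [-3.4, 0.3, -0.1]
width: 0.0534
grasp_force: 75.6
```

View pics/m5.png

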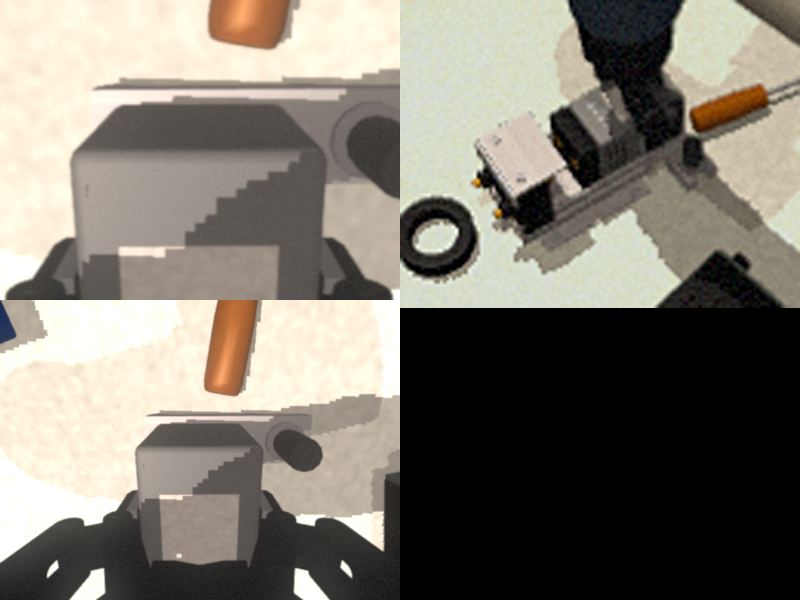

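The pack lies flat in the tray, just short of the lip, with the pin upright beside it at (370,140). The tail's bottom edge is at about row 104 of the upper-left panel and its top edge at about row 152. I'll work out where the tail is from those.

```bash
python3 - <<'E'
from h import *
c=lambda u,v:(140+(u+.5)/1.4286-.5,100+(v+.5)/1.4286-.5)
yw=.0355;R=np.array([[np.cos(yw),np.sin(yw)],[-np.sin(yw),np.cos(yw)]])
tr=lambda P:(R@(P[:2]-[.470,-.016])*1000).round(1)
for p,z in(((118,104),.024),((195,104),.024),((282,104),.024),((75,154),.086),((195,152),.086),((322,152),.086),((195,86),.024)): print(p,tr(onz('w5',c(*p),z)))
print(tr(manip.get_obs()['position']))
E
```

```text
(118, 104) [-11.1 -26.5]
(195, 104) [-11.   -1.6]
(282, 104) [-11.   26.4]
(75, 154) [-10.8 -25.6]
(195, 152) [-11.2  -1.2]
(322, 152) [-11.1  24.6]
(195, 86) [-16.8  -1.6]
[31.1  0.5]
```

```bash
python3 -m jog '[[[-3,0,0],0,1],[[-4,0,0],0,1],[[-4,0,0],0,1],[[-4,0,0],0,1],[[-4,0,0],0,1],[[0,0,0],0,1],[[0,0,0],0,1]]'; python3 -m jog '[[[-2,0,0],0,1],[[-2,0,0],0,1],[[0,0,0],0,1],[[0,0,0],0,1]]';
```

```text
time_s: 17.35
position: [0.5206, -0.0139, 0.0157]
tcp_rot: [[-0.999, -0.036, 0.001], [-0.036, 0.999, -0.0], [-0.001, -0.0, -1.0]]
ft_force: [-1.8, -1.5, 0.4]
width: 0.0533
grasp_force: 76.0
time_s: 17.85
position: [0.5234, -0.0138, 0.0157]
tcp_rot: [[-0.999, -0.035, -0.001], [-0.035, 0.999, -0.0], [0.001, -0.0, -1.0]]
ft_force: [-5.5, -1.5, 5.2]
width: 0.0533
grasp_force: 76.4
```

```bash
python3 -m jog '[[[-2,0,-0.3],0,1],[[-1.5,0,0],0,1],[[0,0,0],0,1],[[0,0,0],0,1]]'; python3 -m jog '[[[-1.5,0,0],0,1],[[0,0,0],0,1],[[0,0,0],0,1],[[0,0,0],0,1]]'
```

```text
time_s: 18.35
position: [0.5246, -0.0138, 0.0158]
tcp_rot: [[-0.999, -0.035, -0.005], [-0.035, 0.999, -0.0], [0.005, -0.0, -1.0]]
ft_force: [-12.8, 0.7, 10.3]
width: 0.0531
grasp_force: 76.9
time_s: 18.85
position: [0.5253, -0.0138, 0.0159]
tcp_rot: [[-0.999, -0.035, -0.006], [-0.035, 0.999, -0.001], [0.006, -0.0, -1.0]]
ft_force: [-15.9, 0.9, 12.9]
width: 0.0533
grasp_force: 77.1
```

```bash
python3 -m jog '[[[0,0,-0.8],0,1],[[0,0,0],0,1],[[0,0,0],0,1]]'; python3 -m jog '[[[0,0,-0.8],0,1],[[0,0,0],0,1],[[0,0,0],0,1]]'
```

```text
time_s: 19.23
position: [0.5255, -0.0137, 0.016]
tcp_rot: [[-0.999, -0.035, -0.006], [-0.035, 0.999, -0.0], [0.006, -0.0, -1.0]]
ft_force: [-12.5, 0.5, 7.4]
width: 0.0532
grasp_force: 76.4
time_s: 19.6
position: [0.5256, -0.0137, 0.0161]
tcp_rot: [[-0.999, -0.035, -0.007], [-0.035, 0.999, -0.0], [0.007, -0.0, -1.0]]
ft_force: [-9.7, -0.8, 1.9]
width: 0.0535
grasp_force: 75.8
```

```bash
python3 -m jog '[[[-1,0,-0.3],0,1],[[-1,0,-0.3],0,1],[[0,0,0],0,1],[[0,0,0],0,1]]'; python3 -m jog '[[[-1,0,-0.3],0,1],[[-0.7,0,-0.2],0,1],[[0,0,0],0,1],[[0,0,0],0,1],[[0,0,0],0,1]]'
```

```text
time_s: 20.1
position: [0.5266, -0.0137, 0.0163]
tcp_rot: [[-0.999, -0.034, -0.008], [-0.034, 0.999, -0.0], [0.008, -0.0, -1.0]]
ft_force: [-11.1, 0.9, 1.7]
width: 0.0533
grasp_force: 75.9
time_s: 20.72
position: [0.5274, -0.0136, 0.0164]
tcp_rot: [[-0.999, -0.034, -0.01], [-0.034, 0.999, -0.0], [0.01, 0.0, -1.0]]
ft_force: [-12.8, 0.5, 1.9]
width: 0.0532
grasp_force: 75.9
```

```bash
python3 -m jog '[[[-1,0,-0.3],0,1],[[0,0,0],0,1],[[0,0,0],0,1],[[0,0,0],0,1],[[0,0,0],0,1],[[0,0,0],0,1]]'
python3 - <<'E'
from h import *
cap('wrist','w6'); a,b=[cv2.imread(f'pics/{n}.png',0).astype(np.float32) for n in('w5','w6')]
# label white patch + top face region, moves with the hand unless slipped
t=a[225:285,240:345]; r=cv2.matchTemplate(b[205:305,220:365],t,cv2.TM_CCOEFF_NORMED); _,m,_,l=cv2.minMaxLoc(r); print('shift of pack in hand px',np.array(l)-20,m)
# bore/bar: column profile of the tail edge in w6
for col in (270,285): print(col,b[140:215,col].astype(int).tolist())
yw=.0355
def P(x,y,z): return proj('w6',[.470+x*np.cos(yw)-y*np.sin(yw),-.016+x*np.sin(yw)+y*np.cos(yw),z])[0].round(1)
for x in(-.016,-.00475,.00475,.0132,.0165,.0205): print(x,P(x,0,.024), P(x,0,.086))
E
```

```text
time_s: 21.48
position: [0.528, -0.0136, 0.0165]
tcp_rot: [[-0.999, -0.034, -0.011], [-0.034, 0.999, -0.0], [0.011, 0.0, -1.0]]
ft_force: [-13.0, 1.1, 1.7]
width: 0.0535
grasp_force: 76.0
shift of pack in hand px [3 0] 0.9666656851768494
270 [99, 103, 109, 115, 121, 131, 146, 159, 162, 165, 165, 168, 171, 170, 170, 167, 169, 168, 167, 165, 164, 165, 161, 163, 165, 164, 166, 153, 120, 96, 94, 89, 84, 67, 59, 59, 60, 61, 56, 63, 54, 59, 57, 59, 56, 58, 57, 55, 58, 56, 60, 58, 57, 54, 54, 54, 56, 55, 53, 57, 54, 53, 57, 58, 65, 73, 78, 83, 86, 88, 91, 96, 98, 99, 103]
285 [106, 105, 106, 106, 101, 94, 93, 114, 131, 145, 154, 164, 164, 165, 168, 166, 165, 164, 164, 163, 162, 162, 158, 161, 160, 163, 164, 155, 115, 96, 92, 87, 79, 66, 61, 57, 54, 57, 59, 56, 56, 56, 57, 56, 58, 54, 57, 57, 55, 56, 52, 56, 57, 52, 55, 52, 55, 57, 52, 50, 55, 51, 54, 55, 60, 72, 77, 85, 86, 91, 89, 93, 96, 100, 102]
-0.016 [279.9 100.2] [280.7  88.2]
-0.00475 [280.  126.3] [280.7 130.9]
0.00475 [280.  147.7] [280.8 165.1]
0.0132 [280.1 166.2] [280.8 194.1]
0.0165 [280.1 173.3] [280.8 205.2]
0.0205 [280.1 181.9] [280.9 218.3]
```

The tail edge at rows 172 (bottom) and 204.5 (top) puts it at tray x ≈ 16.2 mm. That is about 5.2 mm of contact travel, which fits the measured 13 N, and there is no slip along the push.

```bash
python3 -m jog '[[[0,0,0],0,1],[[0,0,0],0,1],[[0,0,0],0,1],[[0,0,0],0,1],[[0,0,0],0,1],[[0,0,0],0,1]]' && python3 -c "
from rig import ticket
print(ticket.hand_in())"
```

```text
time_s: 22.28
position: [0.528, -0.0136, 0.0165]
tcp_rot: [[-0.999, -0.034, -0.011], [-0.034, 0.999, -0.0], [0.011, 0.0, -1.0]]
ft_force: [-13.0, 1.0, 1.4]
width: 0.0533
grasp_force: 76.0
the job is handed in; nothing more can be done
None
```

The job is handed in, with no verdict returned: the pin stands in the notch and the gripper is holding the pack flat in the tray against both contacts at about 13 N, its tail measured about 16 mm past the bore axis.

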